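Shut the gauge chest

TASK

Shut the gauge chest. Lower its heavy steel lid without ever letting it drop or slam, until it rests on its sprung lift pins; then press it gently home (never harder than about 30 N) until the spring catch has snapped and the lid stays fully shut by itself. Leave the other things on the bench where they are.

Things in the scene. Friction and masses are not known exactly. Their poses are not given: they have to be found in the camera images.
- chest: Grey sheet-steel chest for measuring instruments, fixed to the bench, 180 mm deep (x) by 300 mm wide (y), walls 85 mm high. Origin: centre of its underside, on the bench; x points from its front (handle side) to its rear (hinge side), z up. Inside its front wall: two sprung lift pins, a spring catch and two rubber buffers for the lid.
- lid (a joint): Lid angle, rad: 0 shut, 1.57 upright, at most 1.80. The lid weighs 0.7 to 1 kg, its centre 100 mm from the hinge. Hinge friction (0.16 N m) holds it near upright; below about 1.4 it falls by itself. The lift pins stop it at 0.12 and carry it. Pressed on, it meets the catch, then the buffers. Once caught it stays between -0.04 and 0.04; if not caught, the pins lift it back to 0.12.
- lid_hinge (a point): Middle of the hinge line, which runs along the chest's y, 95 mm behind the chest's centre and 94 mm above the bench. This point's frame turns with the lid: when shut its axes are those of the chest.
- lid_handle (a point): Middle of the lid's handle, a round steel bar 10 mm thick, parallel to the hinge line, 90 mm of it free between its legs. It lies in the lid's plane, 235 mm from the hinge line and 45 mm beyond the lid's front edge, so a finger fits on either side: on top when the lid is upright, in front of the chest 94 mm above the bench when shut. Frame as lid_hinge.
- lid_pad (a point): Face of the round black rubber thumb pad (28 mm across) on the lid's outside, 166 mm from the hinge line, 103 mm above the bench when shut; z is the lid's outward normal. Pressing takes some 3 N at first, 8 to 13 N against the catch, then about 6 N; the catch snaps 1 to 2 mm above the hard buffers, where the force rises steeply. Their common height is screw-set, unknown within 5 mm: feel for it.
- tape_measure: Yellow tape measure standing at the left, 36x77x65 mm, loose; a bystander. Origin under its centre.
- fluid_bottle: Cream bottle with a red nozzle at the left, 60 mm across, 200 mm tall, loose; a bystander. Origin under its centre.
- spanner_14: Open-ended spanner lying at the right, 30x178x6 mm, loose; a bystander. Origin under its centre.
- chuck_key: Black T-shaped chuck key lying near the front right, 165x133x25 mm, loose; a bystander. Origin under its centre.
- screwdriver: Screwdriver with an orange handle lying behind the chest, 26x208x27 mm, loose; a bystander. Origin under its centre.

How it is judged:
By the outcome, as a careful person would: the job done as asked, in the order asked, and still so for the second after the job is handed in, with the robot touching nothing.
It also fails if it takes over 67 s, if anything falls off the work surface, if the arm or the gripper's body presses on something with over 40 N, if the wrist force passes 120 N, or if a joint passes its speed limit or range.

ROBOT

A 6-joint arm with a two-finger parallel gripper is mounted at the origin on a cart in front of the work surface, level with it; the furniture and walls round the work are solid. World frame = base frame: x ahead of the robot, y to its left, z up, the work surface at z = 0. Lengths are in m, angles in rad, forces in N, time in s.
With the tool pointing down it reaches from about 0.35 to 0.975 m from the base axis. Payload 4.9 kg.
Tool frame: the origin (TCP) lies between the finger pads; the fingertips stand 22 mm ahead of it and the grasp point (between the pads) lies 3 mm ahead of it (manip.tips_ahead is the distance from the TCP to the fingertips, in m); z points along the fingers, x is the direction in which the jaws open and shut, and the axes are right-handed (so a half turn about z gives the same grasp; the last joint's range is limited). The gripper opens to 85 mm and grips with 20 to 120 N. Pads are 22 mm wide; open, the fingers measure 114 mm over their backs; the gripper's body (76 mm by 85 mm) begins 54 mm behind the grasp point. The pads swing forward as they close: fully open they stand 13 mm farther back than shut.
Start: joints at [1.123, 0.053, 1.613, -0, 1.476, -0.119], TCP at [0.202, 0.592, 0.253] pointing down, gripper open.
Joint ranges: [-3.01, 3.01], [-1.01, 2.22], [0.06, 2.58], [-1.02, 4.17], [0.09, 2.62], [-3.14, 3.14]. Speed limits (rad/s): [2.57, 2.57, 3.14, 3.14, 3.14, 3.14].

INTERFACE

Orientations are given as a unit quaternion [w, x, y, z].
In Python, from plant import manip gives the robot as it stands.
- The arm moves only by the shell command python3 -m crank 'ROWS'. ROWS is JSON, a list of rows, each an object of numbers: "tx", "ty", "tz": the shift along the tool's x, y, z in cm; "wx", "wy", "wz": the turn, a rotation vector about the tool's x, y, z in degrees; "jaw": the opening, from -1 (shut) to 1 (fully open), so that 0 is half open. In form: [{"tx": .., "ty": .., "tz": .., "wx": .., "wy": .., "wz": .., "jaw": ..}, ...]. A call has 1 to 8 rows; each row is the pose to reach, as a shift and turn from the pose commanded when the call began, along the tool's axes at that moment; what a row does not reach only later rows make up. A row lasts 1/12 s, in which the tool goes at most 41.7 mm and 7.16 degrees, less where a joint would pass 70% of its speed; a pose out of reach is approached as far as the arm can. A call with a gripper value outside its range is refused whole. The fingers move at their own pace and stop on an object; the grip force is fixed at half the most. Time passes only in rows, so rows that repeat a pose let the fingers close. It gives the time, the measured TCP pose, the force and the opening at its end, in the units of the state.
- manip.state(): the state, without advancing time (a new reading comes with each control period).
- manip.grab_frame(name): name is "scene" or "top" or "wrist"; returns the picture (400x640x3 uint8, blue, green, red); there is no depth.
- manip.camera_model(name): a dict with "camera_matrix" (3x3 intrinsics, pixels), "rvec" (rotation vector, rad) and "tvec" (3), from world to camera coordinates, as OpenCV has them. Camera axes: x right, y down, z forward; pixel columns grow to the right and rows downward; lengths in m; the calibration is good to about 2 mm. The wrist camera is an equidistant fisheye: a pixel r from the principal point sees the ray r / f radians off the axis. A picture is of the moment at which its call begins: read the wrist's pose just before it. camera_model takes no time and is no camera call; for the wrist camera it gives the pose at the moment of the call.
- manip.job_done(): hands the job in, once; it reports no verdict.
Trained networks look in the newest picture that a camera, given by its name, has taken for a name from the list of things; names that differ only in an ending like _2 or _b are one class to them, and where a whole thing is asked for, a point or a joint stands for the part that bears it (a point fixed in the world has none). Each returns a list of dicts, best first, with "p" (0 to 1); they miss things now and then, are a little off and sometimes report something else, mostly with a low value. They report only what shows in the picture. A call takes as long as a camera call.
- manip.search_frame(camera, name): "rect" ([left, top, width, height] in pixels, round what is visible of it).
- manip.silhouettes(camera, name): "region" (400x640 bool, what is visible of it) and "rect" ([left, top, width, height] in pixels, round what is visible of it).
- manip.tip_of(camera, name): "centre" ([column, row] in pixels: a listed point, or the origin of a listed thing).
The state is a dict: "time": time; "joint_pos": joint angles; "joint_vel": joint speeds; "joint_efforts": joint torques, N m; "tool_pos": TCP position; "tool_rot": TCP orientation; "contact_force": force on the tool from outside, world axes, zero at the start; "ft_torque": the same for the moment, N m; "gripper_width": opening from 0.0 (shut) to 1.0 (fully open).
Only numpy, scipy, OpenCV 4.12 (cv2) and the standard library are available. Lean on these libraries where they do the work, as an engineer would, in place of code of your own. Each camera call takes 0.05 s, during which the arm holds its last target. There are 200 camera calls.

## Working session

There is one attempt and no reset: what is moved stays moved. The work goes in short steps, Python scripts to look and compute and a shell command to move; the robot and the scene stay as the last step left them, time stands still between calls to the robot, and variables do not carry over. Pictures are saved under pics/ and viewed, about 8 in all and at most 12, crops included, and the job is handed in when it is done.

```bash
mkdir -p pics; ls
python3 - <<'E'
from plant import manip
import cv2, numpy as np
print(manip.state())
for n in ("scene","top"):
    im=manip.grab_frame(n); cv2.imwrite(f"pics/{n}0.png",im)
    cm=manip.camera_model(n); print(n,cm)
    for t in ("lid_hinge","lid_handle","lid_pad","chest"):
        r=manip.tip_of(n,t); print(t,[(np.round(a["centre"],1).tolist(),round(a["p"],2)) for a in r[:2]])
E
```

```text
pics
{'time': 0.0, 'joint_pos': array([ 1.12300576e+00,  5.33376186e-02,  1.61429773e+00,  8.56189301e-06,
        1.47599831e+00, -1.19004953e-01]), 'joint_vel': array([-0.0005339 ,  0.00039753, -0.00079644, -0.00116459, -0.00121306,
       -0.0017758 ]), 'joint_efforts': array([ 9.26625289e-04, -3.93686736e+01, -3.70174813e+01, -1.64281810e-04,
        7.15271453e-03,  1.57699799e-05]), 'tool_pos': array([0.20155659, 0.59099602, 0.25207267]), 'tool_rot': array([ 4.87309086e-04,  8.13293712e-01,  5.81852470e-01, -8.96643605e-04]), 'contact_force': array([ 0.28629447, -1.5619123 , -0.20508626]), 'ft_torque': array([-0.01069233,  0.01863515,  0.00358179]), 'gripper_width': 0.9972115823522487}
scene {'camera_matrix': array([[420.9296432 ,   0.        , 316.7430767 ],
       [  0.        , 420.9296432 , 203.22717054],
       [  0.        ,   0.        ,   1.        ]]), 'rvec': array([ 0.92183671,  2.62366261, -0.89779126]), 'tvec': array([ 0.38167595, -0.24581315,  1.61469643])}
lid_hinge [([285.3, 231.5], 0.74)]
lid_handle [([273.4, 180.6], 0.57)]
lid_pad [([275.5, 267.7], 0.66), ([277.6, 201.2], 0.62)]
chest [([306.2, 227.6], 0.65)]
top {'camera_matrix': array([[442.82346139,   0.        , 319.24706023],
       [  0.        , 442.82346139, 199.32200768],
       [  0.        ,   0.        ,   1.        ]]), 'rvec': array([ 2.14265699, -2.20944191,  0.04341015]), 'tvec': array([0.08112465, 0.5579222 , 1.54521735])}
lid_hinge [([312.9, 165.6], 0.9)]
lid_handle [([308.8, 145.2], 0.64), ([310.1, 149.8], 0.62)]
lid_pad [([310.2, 150.5], 0.57), ([240.4, 202.7], 0.4)]
chest [([322.2, 190.9], 0.63)]
```

View pics/scene0.png

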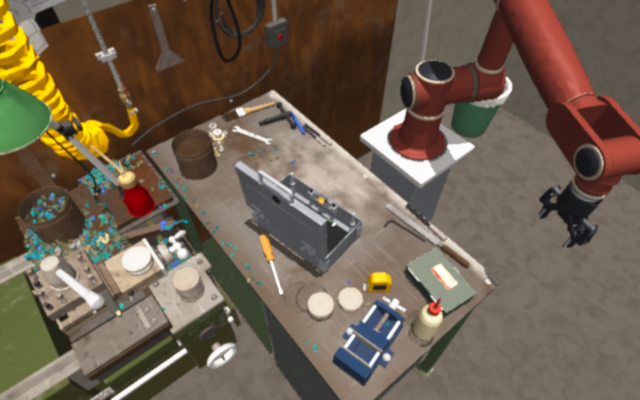

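View pics/top0.png

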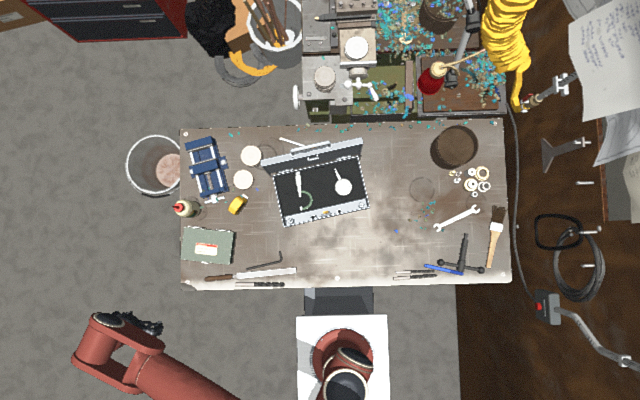

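```bash
cat > h.py <<'E'
from plant import manip
import cv2, numpy as np
from scipy.spatial.transform import Rotation as R
def proj(n,P):
    c=manip.camera_model(n); return cv2.projectPoints(np.array(P,float).reshape(-1,1,3),c["rvec"],c["tvec"],c["camera_matrix"],None)[0].reshape(-1,2)
def ray(n,px):
    c=manip.camera_model(n);M=cv2.Rodrigues(c["rvec"])[0]
    d=M.T@np.linalg.inv(c["camera_matrix"])@np.array([*px,1.]);o=-M.T@c["tvec"];return o,d
def atz(n,px,z):
    o,d=ray(n,px);return o+d*(z-o[2])/d[2]
def tri(a,b):
    o1,d1=ray("scene",a);o2,d2=ray("top",b)
    s=np.linalg.lstsq(np.c_[d1,-d2],o2-o1,rcond=None)[0]
    p,q=o1+d1*s[0],o2+d2*s[1];return (p+q)/2,np.linalg.norm(p-q)
E
python3 - <<'E'
from h import *
print("hinge",tri((285.3,231.5),(312.9,165.6)),atz("scene",(285.3,231.5),.094),atz("top",(312.9,165.6),.094))
for b in ((308.8,145.2),(310.1,149.8)): print("handle",tri((273.4,180.6),b))
print("pad",tri((277.6,201.2),(310.2,150.5)))
print("chest",atz("top",(322.2,190.9),0),atz("scene",(306.2,227.6),0))
for n in("scene","top"):
    print(n,-cv2.Rodrigues(manip.camera_model(n)["rvec"])[0].T@manip.camera_model(n)["tvec"])
E
```

```text
hinge (array([0.67265942, 0.0798601 , 0.08285597]), np.float64(0.002418999362229716)) [0.67752182 0.08550145 0.094     ] [0.67011776 0.08021101 0.094     ]
handle (array([0.69514251, 0.08164899, 0.33129109]), np.float64(9.104766037866811e-05))
handle (array([0.6871769 , 0.07622475, 0.32025653]), np.float64(0.008374659400090656))
pad (array([0.69287378, 0.08282783, 0.24805697]), np.float64(0.004291895096891838))
chest [0.5912546  0.05295528 0.        ] [0.58239032 0.06091248 0.        ]
scene [1.04332216 0.68177466 1.1225005 ]
top [0.45818582 0.0264802  1.57953145]
```

The scene view shows the lid upright, with its handle near (275,178), and the bench around the chest is clear. The top view shows the chest turned about 0.2 rad, with the handle near (309,148). Next I'll pick corners in zoomed crops to refine the pose.

Run:
```python
from h import *
s=cv2.imread("pics/scene0.png")[150:280,225:370]; t=cv2.imread("pics/top0.png")[130:235,250:380]
s=cv2.resize(s,None,fx=2.75,fy=2.75,interpolation=cv2.INTER_CUBIC)
t=cv2.resize(t,None,fx=3.0,fy=3.0,interpolation=cv2.INTER_CUBIC)
H=max(s.shape[0],t.shape[0]);o=np.zeros((H,s.shape[1]+t.shape[1],3),np.uint8)
o[:s.shape[0],:s.shape[1]]=s;o[:t.shape[0],s.shape[1]:]=t
print(s.shape,t.shape);cv2.imwrite("pics/crop1.png",o)
```

```text
(358, 399, 3) (315, 390, 3)
```

View pics/crop1.png

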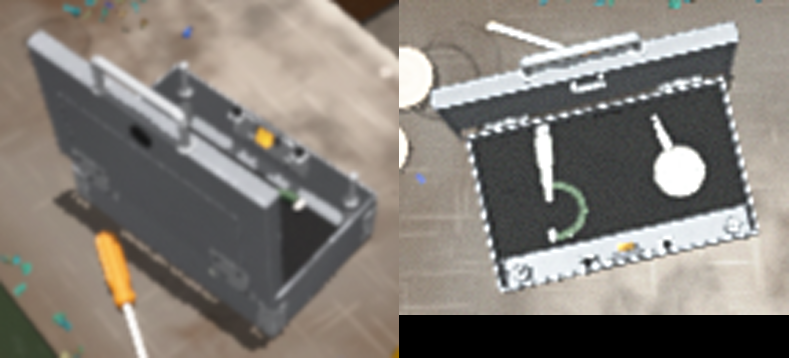

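The left crop (scene) shows the handle bar from (97,62) to (187,117) and the black pad at (140,135). The right crop (top) shows the bar from (523,65) to (640,38). Its chest rim corners are at (503,290), (757,234), (722,82) and (470,135).

```bash
cat > fit.py <<'E'
from h import *
from scipy.optimize import least_squares
def pts(p):
    x,y,a,th=p; c=R.from_euler('z',a); o=np.array([x,y,0])
    f=lambda v:o+c.apply(v)
    lid=lambda r,yy,n=0: f([-.095*-1-(r*np.cos(th))+n*np.sin(th),yy,.094+r*np.sin(th)+n*np.cos(th)])
    return f,lid
S=lambda u,v:(u/2.75+225,v/2.75+150)
T=lambda u,v:((u-399)/3+250,v/3+130)
def res(p,full=False):
    f,lid=pts(p)
    m=[("top",f([-.09,.15,.085]),T(503,290)),("top",f([-.09,-.15,.085]),T(757,234)),
       ("top",f([.09,-.15,.085]),T(722,82)),("top",f([.09,.15,.085]),T(470,135)),
       ("top",lid(.235,0),T(581.5,51.5)),("scene",lid(.235,0),S(142,90)),("scene",lid(.166,0,.009),S(140,135)),
       ("top",lid(0,0),(312.9,165.6)),("scene",lid(0,0),(285.3,231.5)),("scene",lid(.235,0),(273.4,180.6))]
    r=np.array([proj(n,P)[0]-np.array(q) for n,P,q in m])
    return r if full else r.ravel()
if __name__=="__main__":
    s=least_squares(res,[.59,.057,.2,1.65],loss="soft_l1"); p=s.x
    print("pose",p); print(np.round(res(p,True),1).tolist())
    f,lid=pts(p); print("hinge",lid(0,0),"handle",lid(.235,0))
E
python3 fit.py
```

```text
pose [0.58053922 0.05919251 0.19113656 1.64741905]
[[-2.2, 1.1], [-0.1, 0.2], [-0.4, -0.8], [-2.5, 1.0], [-1.6, -0.5], [-2.2, -2.3], [-0.4, -0.4], [0.8, -1.1], [-0.6, -2.5], [1.1, -0.1]]
hinge [0.67380917 0.07724012 0.094     ] handle [0.69147031 0.08065753 0.32831049]
```

```bash
cat > go.py <<'E'
# usage: go.py x y z yaw_deg [tilt_deg]  -> row for a pose: tool down, x axis at yaw; tilt = turn about tool y
import sys; from h import *
x,y,z,a,*t=map(float,sys.argv[1:])
s=manip.state(); q=s["tool_rot"]; Rc=R.from_quat([*q[1:],q[0]])
a=np.radians(a); ex=np.array([np.cos(a),np.sin(a),0]); ez=np.array([0,0,-1.])
Rt=R.from_matrix(np.c_[ex,np.cross(ez,ex),ez])*R.from_euler('y',t[0] if t else 0,degrees=True)
print("t",np.round(100*Rc.inv().apply(np.array([x,y,z])-s["tool_pos"]),2),"w",np.round((Rc.inv()*Rt).as_rotvec(degrees=True),1),
 "| now",np.round(s["tool_pos"],4),"F",np.round(s["contact_force"],1),"g",round(s["gripper_width"],2),"t",round(s["time"],2))
E
python3 go.py .45 .34 .44 41; python3 go.py .69 .081 .44 11
```

```text
t [-15.79  31.61 -18.67] w [ 0.   0.  30.2] | now [0.2018 0.5915 0.2533] F [-0.4  0.7  0.3] g 1.0 t 0.5
t [-32.55  62.69 -18.67] w [ 0.   0.  60.2] | now [0.2018 0.5915 0.2533] F [-0.4  0.7  0.3] g 1.0 t 0.5
```

```bash
python3 -m crank '[{"tx":-2,"ty":3,"tz":-8,"wz":5,"jaw":0.4},{"tx":-8,"ty":15,"tz":-18.7,"wz":30,"jaw":0.4},{"tx":-32.5,"ty":62.7,"tz":-18.7,"wz":60,"jaw":0.4},{"tx":-32.5,"ty":62.7,"tz":-18.7,"wz":60,"jaw":0.4},{"tx":-32.5,"ty":62.7,"tz":-18.7,"wz":60,"jaw":0.4},{"tx":-32.5,"ty":62.7,"tz":-18.7,"wz":60,"jaw":0.4},{"tx":-32.5,"ty":62.7,"tz":-18.7,"wz":60,"jaw":0.4},{"tx":-32.5,"ty":62.7,"tz":-18.7,"wz":60,"jaw":0.4}]'; python3 go.py .69 .081 .44 11
```

```text
t [-32.55  62.69 -18.67] w [ 0.   0.  60.2] | now [0.2018 0.5915 0.2533] F [-0.4  0.7  0.3] g 1.0 t 0.5schema error: expected keys tx, ty, tz, wx, wy, wz, jaw
```

All keys are required.

```bash
python3 -m crank '[{"tx":-2,"ty":3,"tz":-8,"wx":0,"wy":0,"wz":5,"jaw":0.4},{"tx":-8,"ty":15,"tz":-18.7,"wx":0,"wy":0,"wz":30,"jaw":0.4},{"tx":-32.5,"ty":62.7,"tz":-18.7,"wx":0,"wy":0,"wz":60,"jaw":0.4},{"tx":-32.5,"ty":62.7,"tz":-18.7,"wx":0,"wy":0,"wz":60,"jaw":0.4},{"tx":-32.5,"ty":62.7,"tz":-18.7,"wx":0,"wy":0,"wz":60,"jaw":0.4},{"tx":-32.5,"ty":62.7,"tz":-18.7,"wx":0,"wy":0,"wz":60,"jaw":0.4},{"tx":-32.5,"ty":62.7,"tz":-18.7,"wx":0,"wy":0,"wz":60,"jaw":0.4},{"tx":-32.5,"ty":62.7,"tz":-18.7,"wx":0,"wy":0,"wz":60,"jaw":0.4}]'; python3 go.py .69 .081 .44 11
```

```text
time: 1.17
tool_pos: [0.4044, 0.3776, 0.3658]
tool_rot: [-0.0, 0.991, 0.136, 0.0]
contact_force: [0.9, 0.2, 0.1]
gripper_width: 0.701
t [19.48 36.27 -7.42] w [-0.  -0.   4.7] | now [0.4044 0.3776 0.3658] F [0.9 0.2 0.1] g 0.7 t 1.17
```

```bash
python3 -m crank '[{"tx":0,"ty":1,"tz":-4,"wx":0,"wy":0,"wz":2,"jaw":0.4},{"tx":2,"ty":3,"tz":-7.4,"wx":0,"wy":0,"wz":4.7,"jaw":0.4},{"tx":19.5,"ty":36.3,"tz":-7.4,"wx":0,"wy":0,"wz":4.7,"jaw":0.4},{"tx":19.5,"ty":36.3,"tz":-7.4,"wx":0,"wy":0,"wz":4.7,"jaw":0.4},{"tx":19.5,"ty":36.3,"tz":-7.4,"wx":0,"wy":0,"wz":4.7,"jaw":0.4},{"tx":19.5,"ty":36.3,"tz":-7.4,"wx":0,"wy":0,"wz":4.7,"jaw":0.4},{"tx":19.5,"ty":36.3,"tz":-7.4,"wx":0,"wy":0,"wz":4.7,"jaw":0.4},{"tx":19.5,"ty":36.3,"tz":-7.4,"wx":0,"wy":0,"wz":4.7,"jaw":0.4}]'; python3 go.py .69 .081 .44 11
```

```text
time: 1.83
tool_pos: [0.6038, 0.1745, 0.4387]
tool_rot: [-0.0, 0.995, 0.099, 0.0]
contact_force: [0.2, 0.4, 0.6]
gripper_width: 0.701
t [ 6.62 10.86 -0.13] w [-0.  -0.   0.3] | now [0.6038 0.1745 0.4387] F [0.2 0.4 0.6] g 0.7 t 1.83
```

```bash
python3 -m crank '[{"tx":6,"ty":11,"tz":0,"wx":0,"wy":0,"wz":0,"jaw":0.4},{"tx":6,"ty":11,"tz":0,"wx":0,"wy":0,"wz":0,"jaw":0.4},{"tx":6,"ty":11,"tz":0,"wx":0,"wy":0,"wz":0,"jaw":0.4}]'; python3 go.py .69 .081 .44 11
```

```text
time: 2.08
tool_pos: [0.684, 0.0787, 0.4385]
tool_rot: [-0.0, 0.995, 0.099, 0.0]
contact_force: [0.8, -0.3, 1.3]
gripper_width: 0.703
t [ 0.64 -0.11 -0.15] w [-0.  -0.   0.3] | now [0.684  0.0787 0.4385] F [ 0.8 -0.3  1.3] g 0.7 t 2.08
```

Run:
```python
from h import *
from fit import pts
im=manip.grab_frame("wrist"); c=manip.camera_model("wrist")
print(manip.state()["tool_pos"])
f,lid=pts([.5805,.0592,.191,1.647])
def pw(P):
    v=cv2.Rodrigues(c["rvec"])[0]@P+c["tvec"]; K=c["camera_matrix"]; th=np.arctan2(np.hypot(*v[:2]),v[2]); u=v[:2]/np.hypot(*v[:2])
    return K[0,0]*th*u+K[:2,2]
for yy in(-.055,0,.055):
    p=pw(lid(.235,yy)); print(p); cv2.circle(im,tuple(int(round(i)) for i in p),2,(0,0,255),-1)
print("det",[(a["centre"],a["p"]) for a in manip.tip_of("wrist","lid_handle")])
cv2.imwrite("pics/w1.png",im)
```

```text
[0.6874594  0.07222601 0.43605863]
[330.45638045 258.45359499]
[330.91801053 193.9827476 ]
[331.20635777 121.33071048]
det [([335.7, 203.0], 0.94), ([160.3, 329.7], 0.31)]
```

View pics/w1.png

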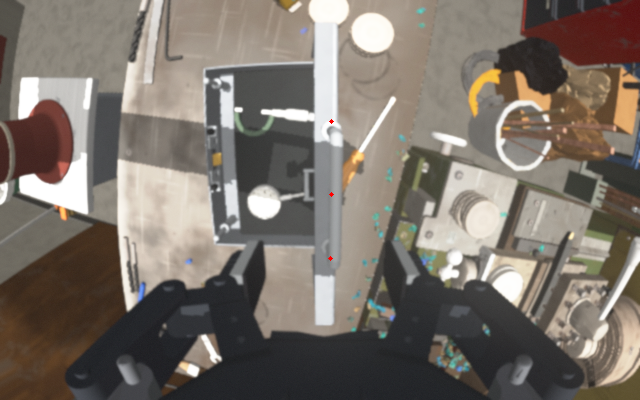

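The bar is at column ~335, between the fingers and parallel to the pads. The detection at (336,203) puts it about 3 mm in x and 7 mm in y from my estimate, which is well within the open jaws.

```bash
python3 go.py .694 .075 .332 11
```

```text
t [ 0.86  0.17 10.38] w [ 0.1  0.2 -0. ] | now [0.6855 0.0753 0.4358] F [-0.2  0.2 -1.2] g 0.7 t 2.18
```

```bash
python3 -m crank '[{"tx":0.9,"ty":0.2,"tz":2,"wx":0,"wy":0,"wz":0,"jaw":0.4},{"tx":0.9,"ty":0.2,"tz":4,"wx":0,"wy":0,"wz":0,"jaw":0.4},{"tx":0.9,"ty":0.2,"tz":6,"wx":0,"wy":0,"wz":0,"jaw":0.4},{"tx":0.9,"ty":0.2,"tz":8,"wx":0,"wy":0,"wz":0,"jaw":0.4},{"tx":0.9,"ty":0.2,"tz":9.5,"wx":0,"wy":0,"wz":0,"jaw":0.4},{"tx":0.9,"ty":0.2,"tz":10.4,"wx":0,"wy":0,"wz":0,"jaw":0.4},{"tx":0.9,"ty":0.2,"tz":10.4,"wx":0,"wy":0,"wz":0,"jaw":0.4}]'
python3 - <<'E'
from h import *
im=manip.grab_frame("wrist"); cv2.imwrite("pics/w2.png",im); s=manip.state(); print(s["tool_pos"],s["contact_force"])
E
```

```text
time: 2.77
tool_pos: [0.6911, 0.0806, 0.3315]
tool_rot: [-0.0, 0.995, 0.099, -0.002]
contact_force: [-0.1, -0.2, -0.5]
gripper_width: 0.701
[0.69166802 0.0805905  0.33349993] [-0.02611576  0.71179853  0.39246247]
```

View pics/w2.png

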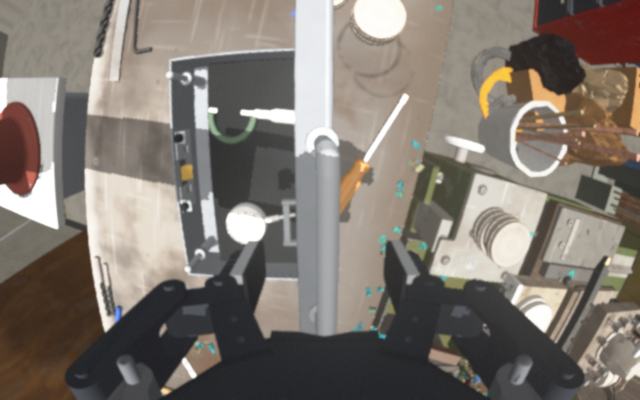

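The bar (column ~326) is between the open fingers, and its legs show near rows 140 and 315. I'll check where the grasp point falls between them.

Run:
```python
from h import *
c=manip.camera_model("wrist");s=manip.state();q=s["tool_rot"];Rc=R.from_quat([*q[1:],q[0]])
for d in ([0,0,.003],[0,.045,.003],[0,-.045,.003],[0,.055,.003],[0,-.055,.003]):
    v=cv2.Rodrigues(c["rvec"])[0]@(s["tool_pos"]+Rc.apply(d))+c["tvec"];K=c["camera_matrix"];r=np.hypot(*v[:2])
    print(d,np.round(K[0,0]*np.arctan2(r,v[2])*v[:2]/r+K[:2,2],1),v[2])
```

```text
[0, 0, 0.003] [323.4 271.2] 0.13798506487081508
[0, 0.045, 0.003] [323.5 343.9] 0.15038085272193719
[0, -0.045, 0.003] [323.4 173.2] 0.12558927701969302
[0, 0.055, 0.003] [323.6 356.8] 0.1531354722444087
[0, -0.055, 0.003] [323.3 148.8] 0.12283465749722139
```

```bash
python3 -m crank '[{"tx":0,"ty":0,"tz":0,"wx":0,"wy":0,"wz":0,"jaw":-1},{"tx":0,"ty":0,"tz":0,"wx":0,"wy":0,"wz":0,"jaw":-1},{"tx":0,"ty":0,"tz":0,"wx":0,"wy":0,"wz":0,"jaw":-1},{"tx":0,"ty":0,"tz":0,"wx":0,"wy":0,"wz":0,"jaw":-1},{"tx":0,"ty":0,"tz":0,"wx":0,"wy":0,"wz":0,"jaw":-1},{"tx":0,"ty":0,"tz":0,"wx":0,"wy":0,"wz":0,"jaw":-1},{"tx":0,"ty":0,"tz":0,"wx":0,"wy":0,"wz":0,"jaw":-1},{"tx":0,"ty":0,"tz":0,"wx":0,"wy":0,"wz":0,"jaw":-1}]'; python3 go.py .694 .075 .332 11
```

```text
time: 3.48
tool_pos: [0.6925, 0.0803, 0.3359]
tool_rot: [0.0, 0.995, 0.099, 0.001]
contact_force: [-0.2, -0.1, 4.9]
gripper_width: 0.09
t [0.04 0.55 0.39] w [ 0.  -0.1  0.3] | now [0.6925 0.0803 0.3359] F [-0.2 -0.1  4.9] g 0.09 t 3.48
```

Run:
```python
import numpy as np
for a,b,n in((1.647,1.327,8),(1.327,.927,8),(.927,.527,8),(.527,.207,8)):
    t=np.linspace(a,b,n+1)[1:]; print(a,b,np.round(np.c_[-23.5*(np.cos(t)-np.cos(a)),-23.5*(np.sin(t)-np.sin(a))],2).tolist())
```

```text
1.647 1.327 [[-0.94, -0.05], [-1.88, -0.07], [-2.82, -0.05], [-3.76, 0.01], [-4.69, 0.11], [-5.62, 0.25], [-6.55, 0.42], [-7.46, 0.63]]
1.327 0.927 [[-1.13, 0.31], [-2.25, 0.68], [-3.34, 1.1], [-4.42, 1.58], [-5.47, 2.11], [-6.49, 2.69], [-7.48, 3.33], [-8.43, 4.01]]
0.927 0.527 [[-0.92, 0.73], [-1.81, 1.5], [-2.65, 2.32], [-3.45, 3.18], [-4.21, 4.07], [-4.92, 5.01], [-5.59, 5.98], [-6.21, 6.98]]
0.527 0.207 [[-0.46, 0.82], [-0.88, 1.66], [-1.27, 2.52], [-1.62, 3.39], [-1.94, 4.27], [-2.23, 5.17], [-2.48, 6.07], [-2.69, 6.99]]
```

```bash
python3 -m crank '[{"tx":-0.94,"ty":0,"tz":-0.05,"wx":0,"wy":0,"wz":0,"jaw":-1},{"tx":-1.88,"ty":0,"tz":-0.07,"wx":0,"wy":0,"wz":0,"jaw":-1},{"tx":-2.82,"ty":0,"tz":-0.05,"wx":0,"wy":0,"wz":0,"jaw":-1},{"tx":-3.76,"ty":0,"tz":0,"wx":0,"wy":0,"wz":0,"jaw":-1}]'; python3 go.py .694 .075 .332 11
```

```text
time: 3.82
tool_pos: [0.6547, 0.0729, 0.3349]
tool_rot: [-0.0, 0.995, 0.099, 0.001]
contact_force: [-0.1, -0.2, 4.3]
gripper_width: 0.089
t [3.89 0.57 0.3 ] w [-0.  -0.1  0.3] | now [0.6547 0.0729 0.3349] F [-0.1 -0.2  4.3] g 0.09 t 3.82
```

```bash
python3 -m crank '[{"tx":-0.93,"ty":0,"tz":0.1,"wx":0,"wy":0,"wz":0,"jaw":-1},{"tx":-1.86,"ty":0,"tz":0.24,"wx":0,"wy":0,"wz":0,"jaw":-1},{"tx":-2.79,"ty":0,"tz":0.42,"wx":0,"wy":0,"wz":0,"jaw":-1},{"tx":-3.7,"ty":0,"tz":0.63,"wx":0,"wy":0,"wz":0,"jaw":-1}]'; python3 go.py .694 .075 .332 11
```

```text
time: 4.15
tool_pos: [0.6178, 0.0656, 0.3276]
tool_rot: [-0.0, 0.995, 0.099, -0.0]
contact_force: [0.4, 1.9, 2.6]
gripper_width: 0.093
t [ 7.66  0.58 -0.45] w [-0.   0.   0.3] | now [0.6178 0.0656 0.3276] F [0.4 1.9 2.6] g 0.09 t 4.15
```

```bash
python3 -m crank '[{"tx":-1.13,"ty":0,"tz":0.31,"wx":0,"wy":0,"wz":0,"jaw":-1},{"tx":-2.25,"ty":0,"tz":0.68,"wx":0,"wy":0,"wz":0,"jaw":-1},{"tx":-3.34,"ty":0,"tz":1.1,"wx":0,"wy":0,"wz":0,"jaw":-1},{"tx":-4.42,"ty":0,"tz":1.58,"wx":0,"wy":0,"wz":0,"jaw":-1}]'; python3 go.py .694 .075 .332 11
```

```text
time: 4.48
tool_pos: [0.574, 0.0571, 0.3117]
tool_rot: [-0.0, 0.995, 0.099, -0.001]
contact_force: [-0.5, 2.5, 2.9]
gripper_width: 0.094
t [12.11  0.6  -2.05] w [-0.1  0.1  0.3] | now [0.574  0.0571 0.3117] F [-0.5  2.5  2.9] g 0.09 t 4.48
```

```bash
python3 -m crank '[{"tx":-1.05,"ty":0,"tz":0.53,"wx":0,"wy":0,"wz":0,"jaw":-1},{"tx":-2.07,"ty":0,"tz":1.11,"wx":0,"wy":0,"wz":0,"jaw":-1},{"tx":-3.06,"ty":0,"tz":1.75,"wx":0,"wy":0,"wz":0,"jaw":-1},{"tx":-4.01,"ty":0,"tz":2.43,"wx":0,"wy":0,"wz":0,"jaw":-1}]'; python3 go.py .694 .075 .332 11;  python3 - <<'E'
from h import *
im=manip.grab_frame("scene"); cv2.imwrite("pics/s2.png",cv2.resize(im[120:300,200:440],None,fx=3,fy=3))
E
```

```text
time: 4.82
tool_pos: [0.534, 0.0492, 0.2859]
tool_rot: [-0.001, 0.995, 0.099, -0.002]
contact_force: [0.6, 2.3, -0.2]
gripper_width: 0.089
t [16.17  0.61 -4.68] w [-0.1  0.2  0.3] | now [0.534  0.0492 0.2859] F [ 0.6  2.3 -0.2] g 0.09 t 4.82
```

View pics/s2.png

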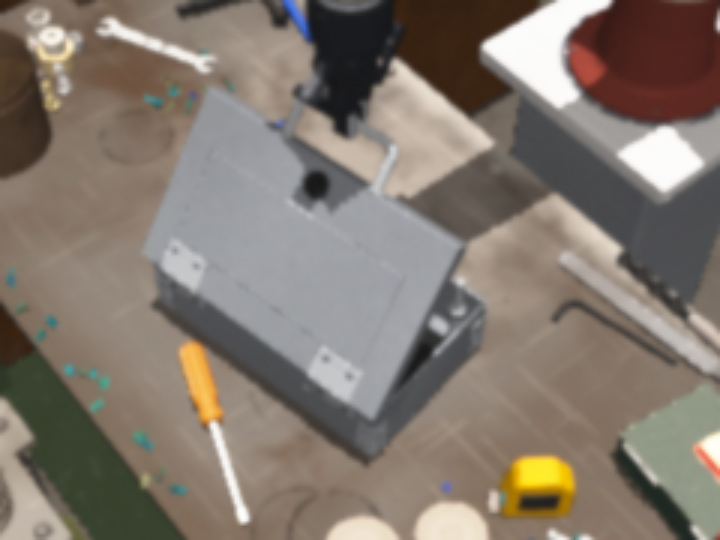

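The gripper holds the handle, around (345,125), with the lid at roughly 50° and forces only a few newtons. I'll continue along the arc.

```bash
python3 -m crank '[{"tx":-0.92,"ty":0,"tz":0.73,"wx":0,"wy":0,"wz":0,"jaw":-1},{"tx":-1.81,"ty":0,"tz":1.5,"wx":0,"wy":0,"wz":0,"jaw":-1},{"tx":-2.65,"ty":0,"tz":2.32,"wx":0,"wy":0,"wz":0,"jaw":-1},{"tx":-3.45,"ty":0,"tz":3.18,"wx":0,"wy":0,"wz":0,"jaw":-1}]'; python3 go.py .694 .075 .332 11
```

```text
time: 5.2
tool_pos: [0.5005, 0.0427, 0.2539]
tool_rot: [-0.001, 0.995, 0.099, -0.002]
contact_force: [0.5, 3.4, -2.0]
gripper_width: 0.087
t [19.57  0.62 -7.88] w [-0.1  0.2  0.3] | now [0.5005 0.0427 0.2539] F [ 0.5  3.4 -2. ] g 0.09 t 5.2
```

```bash
python3 -m crank '[{"tx":-0.76,"ty":0,"tz":0.89,"wx":0,"wy":0,"wz":0,"jaw":-1},{"tx":-1.47,"ty":0,"tz":1.83,"wx":0,"wy":0,"wz":0,"jaw":-1},{"tx":-2.14,"ty":0,"tz":2.8,"wx":0,"wy":0,"wz":0,"jaw":-1},{"tx":-2.76,"ty":0,"tz":3.8,"wx":0,"wy":0,"wz":0,"jaw":-1}]'; python3 go.py .694 .075 .332 11
```

```text
time: 5.53
tool_pos: [0.4741, 0.0375, 0.2155]
tool_rot: [-0.001, 0.995, 0.099, -0.001]
contact_force: [5.6, 4.1, -5.3]
gripper_width: 0.088
t [ 22.28   0.61 -11.67] w [-0.1  0.1  0.3] | now [0.4741 0.0375 0.2155] F [ 5.6  4.1 -5.3] g 0.09 t 5.53
```

```bash
python3 -m crank '[{"tx":-0.46,"ty":0,"tz":0.82,"wx":0,"wy":0,"wz":0,"jaw":-1},{"tx":-0.88,"ty":0,"tz":1.66,"wx":0,"wy":0,"wz":0,"jaw":-1},{"tx":-1.27,"ty":0,"tz":2.52,"wx":0,"wy":0,"wz":0,"jaw":-1},{"tx":-1.62,"ty":0,"tz":3.39,"wx":0,"wy":0,"wz":0,"jaw":-1}]'; python3 go.py .694 .075 .332 11
python3 - <<'E'
from h import *
P=np.array([[.6925,.0803,.3359],[.6547,.0729,.3349],[.6178,.0656,.3276],[.574,.0571,.3117],[.534,.0492,.2859],manip.state()["tool_pos"]])
r=P[:,:2]@np.array([np.cos(.191),np.sin(.191)]); h=.094
A=np.c_[2*r,2*P[:,2],np.ones(6)];s=np.linalg.lstsq(A,r**2+P[:,2]**2,rcond=None)[0]
print("centre",s[:2],"rad",np.sqrt(s[2]+s[0]**2+s[1]**2)); print("th",np.arctan2(P[:,2]-s[1],s[0]-r))
E
```

```text
time: 5.87
tool_pos: [0.4595, 0.0346, 0.1824]
tool_rot: [-0.001, 0.995, 0.099, 0.001]
contact_force: [7.8, 6.8, -3.0]
gripper_width: 0.088
t [ 23.83   0.61 -14.9 ] w [-0.1 -0.2  0.3] | now [0.4595 0.0346 0.1824] F [ 7.8  6.8 -3. ] g 0.09 t 5.87
centre [0.68006933 0.09830718] rad 0.2378284319164906
th [1.63418836 1.4720633  1.3105776  1.11101284 0.90798035 0.36140532]
```

```bash
python3 -m crank '[{"tx":-0.24,"ty":0,"tz":0.88,"wx":0,"wy":0,"wz":0,"jaw":-1},{"tx":-0.46,"ty":-0.05,"tz":1.78,"wx":0,"wy":0,"wz":0,"jaw":-1},{"tx":-0.67,"ty":-0.1,"tz":2.69,"wx":0,"wy":0,"wz":0,"jaw":-1},{"tx":-0.88,"ty":-0.1,"tz":3.6,"wx":0,"wy":0,"wz":0,"jaw":-1}]'; python3 go.py .694 .075 .332 11
```

```text
time: 6.2
tool_pos: [0.4499, 0.0328, 0.1468]
tool_rot: [0.0, 0.995, 0.099, -0.001]
contact_force: [3.8, 1.2, -2.0]
gripper_width: 0.088
t [ 24.74   0.66 -18.55] w [-0.   0.1  0.3] | now [0.4499 0.0328 0.1468] F [ 3.8  1.2 -2. ] g 0.09 t 6.2
```

```bash
python3 -m crank '[{"tx":-0.05,"ty":0,"tz":0.25,"wx":0,"wy":0,"wz":0,"jaw":-1},{"tx":-0.1,"ty":0,"tz":0.5,"wx":0,"wy":0,"wz":0,"jaw":-1},{"tx":-0.14,"ty":0,"tz":0.75,"wx":0,"wy":0,"wz":0,"jaw":-1},{"tx":-0.17,"ty":0,"tz":1.0,"wx":0,"wy":0,"wz":0,"jaw":-1},{"tx":-0.2,"ty":0,"tz":1.2,"wx":0,"wy":0,"wz":0,"jaw":-1},{"tx":-0.2,"ty":0,"tz":1.2,"wx":0,"wy":0,"wz":0,"jaw":-1}]'; python3 go.py .694 .075 .332 11
```

```text
time: 6.7
tool_pos: [0.4484, 0.0325, 0.1358]
tool_rot: [-0.0, 0.995, 0.099, -0.001]
contact_force: [1.5, 1.0, -2.7]
gripper_width: 0.085
t [ 24.9    0.66 -19.65] w [-0.   0.1  0.3] | now [0.4484 0.0325 0.1358] F [ 1.5  1.  -2.7] g 0.09 t 6.7
```

```bash
python3 -m crank '[{"tx":-0.02,"ty":0,"tz":0.2,"wx":0,"wy":0,"wz":0,"jaw":-1},{"tx":-0.04,"ty":0,"tz":0.4,"wx":0,"wy":0,"wz":0,"jaw":-1},{"tx":-0.04,"ty":0,"tz":0.4,"wx":0,"wy":0,"wz":0,"jaw":-1}]'; python3 go.py .694 .075 .332 11
```

```text
time: 6.95
tool_pos: [0.448, 0.0325, 0.1324]
tool_rot: [-0.0, 0.995, 0.099, -0.001]
contact_force: [-3.3, 1.3, 3.0]
gripper_width: 0.09
t [ 24.93   0.66 -20.  ] w [-0.   0.1  0.3] | now [0.448  0.0325 0.1324] F [-3.3  1.3  3. ] g 0.09 t 6.95
```

The vertical force flipped from -2.7 to +3 N, so the lid is resting on its pins. I'll open the jaws only slightly, because the finger gap to the lid is 40 mm, then back off upwards.

```bash
python3 -m crank '[{"tx":0.1,"ty":0,"tz":-0.1,"wx":0,"wy":0,"wz":0,"jaw":-1},{"tx":0.1,"ty":0,"tz":-0.1,"wx":0,"wy":0,"wz":0,"jaw":-0.8},{"tx":0.1,"ty":0,"tz":-0.1,"wx":0,"wy":0,"wz":0,"jaw":-0.6},{"tx":0.1,"ty":0,"tz":-0.1,"wx":0,"wy":0,"wz":0,"jaw":-0.4},{"tx":0.1,"ty":0,"tz":-0.1,"wx":0,"wy":0,"wz":0,"jaw":-0.4},{"tx":0.1,"ty":0,"tz":-0.1,"wx":0,"wy":0,"wz":0,"jaw":-0.4}]'
python3 - <<'E'
from h import *
s=manip.state();print(s["contact_force"],s["gripper_width"])
for n in("scene","top"):
    im=manip.grab_frame(n); cv2.imwrite(f"pics/{n}3.png",im)
    for t in("lid_handle","lid_pad"): print(n,t,[(np.round(a["centre"],1).tolist(),round(a["p"],2)) for a in manip.tip_of(n,t)[:2]])
E
```

```text
time: 7.45
tool_pos: [0.45, 0.0325, 0.1339]
tool_rot: [0.0, 0.995, 0.099, 0.001]
contact_force: [0.1, -0.8, -1.7]
gripper_width: 0.299
[ 0.08824488 -0.82194824 -1.65686241] 0.29924693818899206
scene lid_handle [([335.8, 181.1], 0.75)]
scene lid_pad [([324.4, 194.3], 0.87), ([422.9, 332.5], 0.53)]
top lid_handle []
top lid_pad [([328.4, 208.2], 0.89)]
```

```bash
python3 -m crank '[{"tx":0,"ty":0,"tz":-0.5,"wx":0,"wy":0,"wz":0,"jaw":-0.4},{"tx":0,"ty":0,"tz":-1.5,"wx":0,"wy":0,"wz":0,"jaw":-0.4},{"tx":0,"ty":0,"tz":-3,"wx":0,"wy":0,"wz":0,"jaw":-0.4},{"tx":0,"ty":0,"tz":-6,"wx":0,"wy":0,"wz":0,"jaw":-0.6},{"tx":0,"ty":0,"tz":-10,"wx":0,"wy":0,"wz":0,"jaw":-1},{"tx":0,"ty":0,"tz":-10,"wx":0,"wy":0,"wz":0,"jaw":-1},{"tx":0,"ty":0,"tz":-10,"wx":0,"wy":0,"wz":0,"jaw":-1}]'
python3 - <<'E'
from h import *
from fit import pts
print("tri",tri((324.4,194.3),(328.4,208.2)))
f,lid=pts([.5805,.0592,.191,.12]); print("model",lid(.166,0,.009))
im=manip.grab_frame("wrist"); c=manip.camera_model("wrist"); s=manip.state()
for t in("lid_pad","lid_handle"):
  d=manip.tip_of("wrist",t); print(t,[(np.round(a["centre"],1).tolist(),round(a["p"],2)) for a in d[:2]])
  if d:
    px=np.array(d[0]["centre"])-c["camera_matrix"][:2,2]; r=np.hypot(*px); th=r/c["camera_matrix"][0,0]
    v=np.array([*(np.sin(th)*px/r),np.cos(th)]); M=cv2.Rodrigues(c["rvec"])[0]; w=M.T@v; o=-M.T@c["tvec"]
    z=.122; print(o+w*(z-o[2])/w[2])
cv2.imwrite("pics/w3.png",im); print(s["tool_pos"])
E
```

```text
time: 8.33
tool_pos: [0.4513, 0.0325, 0.238]
tool_rot: [0.001, 0.995, 0.099, 0.004]
contact_force: [-0.6, 0.4, -1.0]
gripper_width: 0.001
tri (array([0.51301902, 0.04256123, 0.10153598]), np.float64(0.03017346519946047))
model [0.51302102 0.04615246 0.1228075 ]
lid_pad [([403.2, 202.5], 0.56)]
[0.51351034 0.04452481 0.122     ]
lid_handle [([321.1, 201.4], 0.93)]
[0.44838777 0.03253299 0.122     ]
[0.45013979 0.032591   0.23542574]
```

View pics/w3.png

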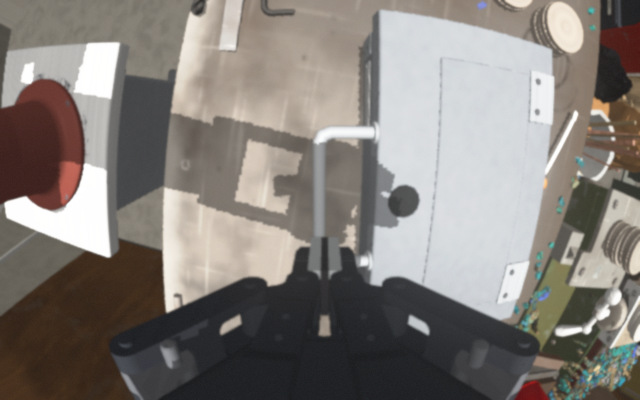

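The lid rests slightly open, with its pad at (403,201). The wrist ray and the model agree on the pad position, about (0.513, 0.045, 0.122).

```bash
python3 go.py .5125 .0455 .155 11
```

```text
t [6.5  0.   7.75] w [-0.   0.1  0.3] | now [0.4488 0.0327 0.2326] F [ 0.1 -0.4  0.4] g 0.0 t 8.48
```

```bash
python3 -m crank '[{"tx":3.5,"ty":0,"tz":0,"wx":0,"wy":0,"wz":0,"jaw":-1},{"tx":6.4,"ty":0,"tz":2,"wx":0,"wy":0,"wz":0,"jaw":-1},{"tx":6.4,"ty":0,"tz":5,"wx":0,"wy":0,"wz":0,"jaw":-1},{"tx":6.4,"ty":0,"tz":7,"wx":0,"wy":0,"wz":0,"jaw":-1},{"tx":6.4,"ty":0,"tz":7.5,"wx":0,"wy":0,"wz":0,"jaw":-1},{"tx":6.4,"ty":0,"tz":7.5,"wx":0,"wy":0,"wz":0,"jaw":-1},{"tx":6.4,"ty":0,"tz":7.5,"wx":0,"wy":0,"wz":0,"jaw":-1}]'; python3 go.py .5125 .0455 .145 11
```

```text
time: 9.07
tool_pos: [0.5118, 0.0452, 0.1582]
tool_rot: [-0.0, 0.995, 0.099, -0.0]
contact_force: [0.3, 1.2, 0.3]
gripper_width: 0.003
t [ 0.07 -0.01  1.32] w [-0.   0.   0.3] | now [0.5118 0.0452 0.1582] F [0.3 1.2 0.3] g 0.0 t 9.07
```

```bash
python3 -m crank '[{"tx":0,"ty":0,"tz":0.3,"wx":0,"wy":0,"wz":0,"jaw":-1},{"tx":0,"ty":0,"tz":0.6,"wx":0,"wy":0,"wz":0,"jaw":-1},{"tx":0,"ty":0,"tz":0.9,"wx":0,"wy":0,"wz":0,"jaw":-1},{"tx":0,"ty":0,"tz":1.0,"wx":0,"wy":0,"wz":0,"jaw":-1},{"tx":0,"ty":0,"tz":1.0,"wx":0,"wy":0,"wz":0,"jaw":-1}]'; for i in 1; do python3 -m crank '[{"tx":0,"ty":0,"tz":0.1,"wx":0,"wy":0,"wz":0,"jaw":-1},{"tx":0,"ty":0,"tz":0.2,"wx":0,"wy":0,"wz":0,"jaw":-1},{"tx":0,"ty":0,"tz":0.3,"wx":0,"wy":0,"wz":0,"jaw":-1},{"tx":0,"ty":0,"tz":0.3,"wx":0,"wy":0,"wz":0,"jaw":-1}]'; done
```

```text
time: 9.48
tool_pos: [0.512, 0.0452, 0.1483]
tool_rot: [0.0, 0.995, 0.099, 0.0]
contact_force: [-0.1, 0.1, 0.3]
gripper_width: 0.001
time: 9.82
tool_pos: [0.5122, 0.0452, 0.1455]
tool_rot: [0.0, 0.995, 0.099, 0.0]
contact_force: [-0.1, 0.0, 1.4]
gripper_width: -0.0
```

```bash
python3 -m crank '[{"tx":0,"ty":0,"tz":0.1,"wx":0,"wy":0,"wz":0,"jaw":-1},{"tx":0,"ty":0,"tz":0.2,"wx":0,"wy":0,"wz":0,"jaw":-1},{"tx":0,"ty":0,"tz":0.2,"wx":0,"wy":0,"wz":0,"jaw":-1}]';python3 -m crank '[{"tx":0,"ty":0,"tz":0.1,"wx":0,"wy":0,"wz":0,"jaw":-1},{"tx":0,"ty":0,"tz":0.2,"wx":0,"wy":0,"wz":0,"jaw":-1},{"tx":0,"ty":0,"tz":0.2,"wx":0,"wy":0,"wz":0,"jaw":-1}]'
```

```text
time: 10.07
tool_pos: [0.5121, 0.0452, 0.1436]
tool_rot: [0.0, 0.995, 0.099, -0.0]
contact_force: [-1.9, -0.3, 2.9]
gripper_width: -0.0
time: 10.32
tool_pos: [0.512, 0.0452, 0.1412]
tool_rot: [0.0, 0.995, 0.099, -0.0]
contact_force: [-2.7, -0.8, 4.3]
gripper_width: -0.002
```

```bash
python3 -m crank '[{"tx":-0.02,"ty":0,"tz":0.1,"wx":0,"wy":0,"wz":0,"jaw":-1},{"tx":-0.04,"ty":0,"tz":0.2,"wx":0,"wy":0,"wz":0,"jaw":-1},{"tx":-0.05,"ty":0,"tz":0.2,"wx":0,"wy":0,"wz":0,"jaw":-1}]';python3 -m crank '[{"tx":-0.02,"ty":0,"tz":0.1,"wx":0,"wy":0,"wz":0,"jaw":-1},{"tx":-0.04,"ty":0,"tz":0.2,"wx":0,"wy":0,"wz":0,"jaw":-1},{"tx":-0.05,"ty":0,"tz":0.2,"wx":0,"wy":0,"wz":0,"jaw":-1}]'
```

```text
time: 10.57
tool_pos: [0.5117, 0.0451, 0.1393]
tool_rot: [0.0, 0.995, 0.099, 0.0]
contact_force: [-1.3, -0.4, 3.3]
gripper_width: 0.001
time: 10.82
tool_pos: [0.5115, 0.0451, 0.1374]
tool_rot: [0.0, 0.995, 0.099, 0.001]
contact_force: [-0.8, 0.5, 4.1]
gripper_width: -0.001
```

```bash
python3 -m crank '[{"tx":-0.01,"ty":0,"tz":0.1,"wx":0,"wy":0,"wz":0,"jaw":-1},{"tx":-0.03,"ty":0,"tz":0.2,"wx":0,"wy":0,"wz":0,"jaw":-1},{"tx":-0.03,"ty":0,"tz":0.2,"wx":0,"wy":0,"wz":0,"jaw":-1}]';python3 -m crank '[{"tx":-0.01,"ty":0,"tz":0.1,"wx":0,"wy":0,"wz":0,"jaw":-1},{"tx":-0.01,"ty":0,"tz":0.1,"wx":0,"wy":0,"wz":0,"jaw":-1}]'
```

```text
time: 11.07
tool_pos: [0.5113, 0.045, 0.136]
tool_rot: [0.0, 0.995, 0.099, 0.001]
contact_force: [-2.2, 0.1, 5.9]
gripper_width: -0.001
time: 11.23
tool_pos: [0.5113, 0.045, 0.1353]
tool_rot: [0.0, 0.995, 0.099, 0.001]
contact_force: [-3.4, -0.1, 8.1]
gripper_width: -0.002
```

```bash
R1='x'; python3 -m crank '[{"tx":-0.01,"ty":0,"tz":0.05,"wx":0,"wy":0,"wz":0,"jaw":-1},{"tx":-0.01,"ty":0,"tz":0.05,"wx":0,"wy":0,"wz":0,"jaw":-1}]';python3 -m crank '[{"tx":-0.01,"ty":0,"tz":0.05,"wx":0,"wy":0,"wz":0,"jaw":-1},{"tx":-0.01,"ty":0,"tz":0.05,"wx":0,"wy":0,"wz":0,"jaw":-1}]';python3 -m crank '[{"tx":-0.01,"ty":0,"tz":0.05,"wx":0,"wy":0,"wz":0,"jaw":-1},{"tx":-0.01,"ty":0,"tz":0.05,"wx":0,"wy":0,"wz":0,"jaw":-1}]'
```

```text
time: 11.4
tool_pos: [0.5112, 0.045, 0.135]
tool_rot: [0.0, 0.995, 0.099, 0.001]
contact_force: [-2.7, -1.2, 8.2]
gripper_width: -0.001
time: 11.57
tool_pos: [0.5112, 0.045, 0.1346]
tool_rot: [0.0, 0.995, 0.099, 0.001]
contact_force: [-3.0, 0.1, 9.3]
gripper_width: -0.001
time: 11.73
tool_pos: [0.5112, 0.045, 0.1341]
tool_rot: [0.0, 0.995, 0.099, 0.001]
contact_force: [-1.8, -0.8, 9.4]
gripper_width: 0.002
```

```bash
python3 -m crank '[{"tx":0,"ty":0,"tz":0.05,"wx":0,"wy":0,"wz":0,"jaw":-1},{"tx":-0.01,"ty":0,"tz":0.1,"wx":0,"wy":0,"wz":0,"jaw":-1}]';python3 -m crank '[{"tx":0,"ty":0,"tz":0.05,"wx":0,"wy":0,"wz":0,"jaw":-1},{"tx":0,"ty":0,"tz":0.05,"wx":0,"wy":0,"wz":0,"jaw":-1}]';python3 -m crank '[{"tx":0,"ty":0,"tz":0.05,"wx":0,"wy":0,"wz":0,"jaw":-1},{"tx":-0.01,"ty":0,"tz":0.05,"wx":0,"wy":0,"wz":0,"jaw":-1}]'
```

```text
time: 11.9
tool_pos: [0.5111, 0.045, 0.1333]
tool_rot: [0.0, 0.995, 0.099, 0.001]
contact_force: [-2.8, -0.3, 10.8]
gripper_width: -0.002
time: 12.07
tool_pos: [0.511, 0.0449, 0.1327]
tool_rot: [0.0, 0.995, 0.099, 0.001]
contact_force: [-2.1, 0.1, 9.3]
gripper_width: -0.001
time: 12.23
tool_pos: [0.511, 0.0449, 0.1322]
tool_rot: [0.0, 0.995, 0.099, 0.001]
contact_force: [-2.5, 1.0, 9.1]
gripper_width: 0.002
```

```bash
python3 -m crank '[{"tx":0,"ty":0,"tz":0.05,"wx":0,"wy":0,"wz":0,"jaw":-1},{"tx":0,"ty":0,"tz":0.05,"wx":0,"wy":0,"wz":0,"jaw":-1}]';python3 -m crank '[{"tx":0,"ty":0,"tz":0.05,"wx":0,"wy":0,"wz":0,"jaw":-1},{"tx":0,"ty":0,"tz":0.05,"wx":0,"wy":0,"wz":0,"jaw":-1}]';python3 -m crank '[{"tx":0,"ty":0,"tz":0.05,"wx":0,"wy":0,"wz":0,"jaw":-1},{"tx":-0.01,"ty":0,"tz":0.05,"wx":0,"wy":0,"wz":0,"jaw":-1}]'
```

```text
time: 12.4
tool_pos: [0.5109, 0.0449, 0.1317]
tool_rot: [0.0, 0.995, 0.099, 0.001]
contact_force: [-4.1, -0.2, 9.8]
gripper_width: 0.004
time: 12.57
tool_pos: [0.5109, 0.0449, 0.1312]
tool_rot: [0.0, 0.995, 0.099, 0.001]
contact_force: [-3.7, -0.4, 9.7]
gripper_width: -0.003
time: 12.73
tool_pos: [0.5108, 0.0449, 0.1308]
tool_rot: [0.0, 0.995, 0.099, 0.001]
contact_force: [-2.9, 0.4, 9.9]
gripper_width: 0.0
```

```bash
python3 -m crank '[{"tx":0,"ty":0,"tz":0.05,"wx":0,"wy":0,"wz":0,"jaw":-1},{"tx":0,"ty":0,"tz":0.05,"wx":0,"wy":0,"wz":0,"jaw":-1}]';python3 -m crank '[{"tx":-0.01,"ty":0,"tz":0.05,"wx":0,"wy":0,"wz":0,"jaw":-1},{"tx":-0.01,"ty":0,"tz":0.05,"wx":0,"wy":0,"wz":0,"jaw":-1}]';python3 -m crank '[{"tx":0,"ty":0,"tz":0.05,"wx":0,"wy":0,"wz":0,"jaw":-1},{"tx":0,"ty":0,"tz":0.05,"wx":0,"wy":0,"wz":0,"jaw":-1}]'
```

```text
time: 12.9
tool_pos: [0.5108, 0.0449, 0.1303]
tool_rot: [0.0, 0.995, 0.099, 0.001]
contact_force: [-3.3, -0.8, 9.9]
gripper_width: 0.001
time: 13.07
tool_pos: [0.5108, 0.0449, 0.1298]
tool_rot: [0.0, 0.995, 0.099, 0.001]
contact_force: [-4.1, 0.4, 9.7]
gripper_width: 0.003
time: 13.23
tool_pos: [0.5107, 0.0449, 0.1294]
tool_rot: [0.0, 0.995, 0.099, 0.001]
contact_force: [-3.3, -0.3, 9.7]
gripper_width: 0.0
```

```bash
python3 -m crank '[{"tx":0,"ty":0,"tz":0.05,"wx":0,"wy":0,"wz":0,"jaw":-1},{"tx":0,"ty":0,"tz":0.05,"wx":0,"wy":0,"wz":0,"jaw":-1}]';python3 -m crank '[{"tx":-0.01,"ty":0,"tz":0.05,"wx":0,"wy":0,"wz":0,"jaw":-1},{"tx":-0.01,"ty":0,"tz":0.05,"wx":0,"wy":0,"wz":0,"jaw":-1}]';python3 -m crank '[{"tx":0,"ty":0,"tz":0.05,"wx":0,"wy":0,"wz":0,"jaw":-1},{"tx":0,"ty":0,"tz":0.05,"wx":0,"wy":0,"wz":0,"jaw":-1}]'
```

```text
time: 13.4
tool_pos: [0.5107, 0.0449, 0.1289]
tool_rot: [0.0, 0.995, 0.099, 0.001]
contact_force: [-4.1, -0.3, 10.1]
gripper_width: 0.002
time: 13.57
tool_pos: [0.5107, 0.0449, 0.1284]
tool_rot: [0.0, 0.995, 0.099, 0.001]
contact_force: [-3.4, -0.4, 10.8]
gripper_width: -0.004
time: 13.73
tool_pos: [0.5106, 0.0449, 0.1279]
tool_rot: [0.0, 0.995, 0.099, 0.001]
contact_force: [-3.3, 0.8, 11.1]
gripper_width: 0.0
```

```bash
python3 -m crank '[{"tx":0,"ty":0,"tz":0.05,"wx":0,"wy":0,"wz":0,"jaw":-1},{"tx":0,"ty":0,"tz":0.05,"wx":0,"wy":0,"wz":0,"jaw":-1}]';python3 -m crank '[{"tx":-0.01,"ty":0,"tz":0.05,"wx":0,"wy":0,"wz":0,"jaw":-1},{"tx":-0.01,"ty":0,"tz":0.05,"wx":0,"wy":0,"wz":0,"jaw":-1}]'
```

```text
time: 13.9
tool_pos: [0.5106, 0.0449, 0.1274]
tool_rot: [0.0, 0.995, 0.099, 0.001]
contact_force: [-4.2, -0.1, 11.1]
gripper_width: 0.002
time: 14.07
tool_pos: [0.5105, 0.0449, 0.1264]
tool_rot: [0.0, 0.995, 0.099, 0.001]
contact_force: [-1.5, -0.7, 7.2]
gripper_width: -0.002
```

```bash
python3 -m crank '[{"tx":0,"ty":0,"tz":0.05,"wx":0,"wy":0,"wz":0,"jaw":-1},{"tx":0,"ty":0,"tz":0.05,"wx":0,"wy":0,"wz":0,"jaw":-1}]';python3 -m crank '[{"tx":-0.01,"ty":0,"tz":0.05,"wx":0,"wy":0,"wz":0,"jaw":-1},{"tx":-0.01,"ty":0,"tz":0.05,"wx":0,"wy":0,"wz":0,"jaw":-1}]'
```

```text
time: 14.23
tool_pos: [0.5105, 0.0448, 0.1257]
tool_rot: [0.0, 0.995, 0.099, 0.001]
contact_force: [-2.2, 0.9, 6.6]
gripper_width: 0.0
time: 14.4
tool_pos: [0.5104, 0.0448, 0.1252]
tool_rot: [-0.0, 0.995, 0.099, 0.001]
contact_force: [-0.4, -0.1, 6.7]
gripper_width: -0.006
```

The force dropped from 11 to 6.6 N, so the catch has snapped. I'll feel a little further for the buffers to confirm.

```bash
python3 -m crank '[{"tx":0,"ty":0,"tz":0.05,"wx":0,"wy":0,"wz":0,"jaw":-1},{"tx":0,"ty":0,"tz":0.05,"wx":0,"wy":0,"wz":0,"jaw":-1}]'
```

```text
time: 14.57
tool_pos: [0.5104, 0.0448, 0.1246]
tool_rot: [-0.0, 0.995, 0.099, 0.001]
contact_force: [-2.4, -0.2, 6.4]
gripper_width: 0.0
```

```bash
python3 -m crank '[{"tx":0,"ty":0,"tz":0.03,"wx":0,"wy":0,"wz":0,"jaw":-1},{"tx":0,"ty":0,"tz":0.03,"wx":0,"wy":0,"wz":0,"jaw":-1}]'
```

```text
time: 14.73
tool_pos: [0.5104, 0.0448, 0.1245]
tool_rot: [0.0, 0.995, 0.099, 0.001]
contact_force: [-1.6, -0.6, 7.0]
gripper_width: 0.004
```

```bash
python3 -m crank '[{"tx":0,"ty":0,"tz":0.05,"wx":0,"wy":0,"wz":0,"jaw":-1},{"tx":0,"ty":0,"tz":0.05,"wx":0,"wy":0,"wz":0,"jaw":-1}]'
```

```text
time: 14.9
tool_pos: [0.5104, 0.0448, 0.1239]
tool_rot: [0.0, 0.995, 0.099, 0.001]
contact_force: [-3.7, -0.4, 7.4]
gripper_width: 0.0
```

```bash
python3 -m crank '[{"tx":0,"ty":0,"tz":0.04,"wx":0,"wy":0,"wz":0,"jaw":-1},{"tx":0,"ty":0,"tz":0.04,"wx":0,"wy":0,"wz":0,"jaw":-1}]'
```

```text
time: 15.07
tool_pos: [0.5104, 0.0448, 0.1235]
tool_rot: [-0.0, 0.995, 0.099, 0.001]
contact_force: [-1.3, -0.3, 7.2]
gripper_width: -0.003
```

No buffer yet, so I'll continue in small steps until the force rises.

```bash
python3 -m crank '[{"tx":0,"ty":0,"tz":0.05,"wx":0,"wy":0,"wz":0,"jaw":-1},{"tx":0,"ty":0,"tz":0.05,"wx":0,"wy":0,"wz":0,"jaw":-1}]'
```

```text
time: 15.23
tool_pos: [0.5104, 0.0448, 0.123]
tool_rot: [0.0, 0.995, 0.099, 0.001]
contact_force: [-1.8, 0.8, 7.8]
gripper_width: 0.003
```

```bash
python3 -m crank '[{"tx":0,"ty":0,"tz":0.05,"wx":0,"wy":0,"wz":0,"jaw":-1},{"tx":0,"ty":0,"tz":0.05,"wx":0,"wy":0,"wz":0,"jaw":-1}]'
```

```text
time: 15.4
tool_pos: [0.5104, 0.0448, 0.1224]
tool_rot: [0.0, 0.995, 0.099, 0.001]
contact_force: [-1.5, 0.1, 6.8]
gripper_width: -0.003
```

```bash
python3 -m crank '[{"tx":0,"ty":0,"tz":0.05,"wx":0,"wy":0,"wz":0,"jaw":-1},{"tx":0,"ty":0,"tz":0.05,"wx":0,"wy":0,"wz":0,"jaw":-1}]'
```

```text
time: 15.57
tool_pos: [0.5104, 0.0448, 0.1221]
tool_rot: [0.0, 0.995, 0.099, 0.001]
contact_force: [-3.0, 0.2, 7.5]
gripper_width: -0.001
```

```bash
python3 -m crank '[{"tx":0,"ty":0,"tz":0.05,"wx":0,"wy":0,"wz":0,"jaw":-1},{"tx":0,"ty":0,"tz":0.05,"wx":0,"wy":0,"wz":0,"jaw":-1}]'
```

```text
time: 15.73
tool_pos: [0.5104, 0.0448, 0.1217]
tool_rot: [0.0, 0.995, 0.099, 0.001]
contact_force: [-2.8, -0.8, 8.0]
gripper_width: -0.004
```

```bash
python3 -m crank '[{"tx":0,"ty":0,"tz":0.05,"wx":0,"wy":0,"wz":0,"jaw":-1},{"tx":0,"ty":0,"tz":0.05,"wx":0,"wy":0,"wz":0,"jaw":-1}]'
```

```text
time: 15.9
tool_pos: [0.5104, 0.0448, 0.1213]
tool_rot: [0.0, 0.995, 0.099, 0.001]
contact_force: [-3.6, 0.8, 8.7]
gripper_width: -0.001
```

```bash
python3 -m crank '[{"tx":0,"ty":0,"tz":0.05,"wx":0,"wy":0,"wz":0,"jaw":-1},{"tx":0,"ty":0,"tz":0.05,"wx":0,"wy":0,"wz":0,"jaw":-1}]'
```

```text
time: 16.07
tool_pos: [0.5104, 0.0448, 0.1212]
tool_rot: [0.0, 0.995, 0.099, 0.001]
contact_force: [-4.5, -0.0, 11.6]
gripper_width: -0.001
```

```bash
python3 -m crank '[{"tx":0,"ty":0,"tz":0.05,"wx":0,"wy":0,"wz":0,"jaw":-1},{"tx":0,"ty":0,"tz":0.05,"wx":0,"wy":0,"wz":0,"jaw":-1}]'
```

```text
time: 16.23
tool_pos: [0.5104, 0.0448, 0.1211]
tool_rot: [0.0, 0.995, 0.099, 0.0]
contact_force: [-5.5, 0.1, 13.8]
gripper_width: -0.001
```

```bash
python3 -m crank '[{"tx":0,"ty":0,"tz":0.05,"wx":0,"wy":0,"wz":0,"jaw":-1},{"tx":0,"ty":0,"tz":0.05,"wx":0,"wy":0,"wz":0,"jaw":-1}]'
```

```text
time: 16.4
tool_pos: [0.5104, 0.0448, 0.121]
tool_rot: [0.0, 0.995, 0.099, 0.0]
contact_force: [-6.4, -0.9, 15.0]
gripper_width: -0.0
```

The position now stops at 0.121 while the force climbs to 15 N, so these are the buffers. I'll back off slowly and check that the lid stays down.

```bash
python3 -m crank '[{"tx":0,"ty":0,"tz":-0.1,"wx":0,"wy":0,"wz":0,"jaw":-1},{"tx":0,"ty":0,"tz":-0.2,"wx":0,"wy":0,"wz":0,"jaw":-1},{"tx":0,"ty":0,"tz":-0.3,"wx":0,"wy":0,"wz":0,"jaw":-1},{"tx":0,"ty":0,"tz":-0.4,"wx":0,"wy":0,"wz":0,"jaw":-1},{"tx":0,"ty":0,"tz":-0.5,"wx":0,"wy":0,"wz":0,"jaw":-1},{"tx":0,"ty":0,"tz":-0.5,"wx":0,"wy":0,"wz":0,"jaw":-1}]'
```

```text
time: 16.9
tool_pos: [0.5094, 0.0448, 0.1229]
tool_rot: [-0.0, 0.995, 0.099, -0.0]
contact_force: [-0.1, 1.4, 0.0]
gripper_width: 0.004
```

```bash
python3 -m crank '[{"tx":0,"ty":0,"tz":-0.5,"wx":0,"wy":0,"wz":0,"jaw":-1},{"tx":0,"ty":0,"tz":-2,"wx":0,"wy":0,"wz":0,"jaw":-1},{"tx":0,"ty":0,"tz":-5,"wx":0,"wy":0,"wz":0,"jaw":-1},{"tx":0,"ty":0,"tz":-9,"wx":0,"wy":0,"wz":0,"jaw":-1},{"tx":0,"ty":0,"tz":-12,"wx":0,"wy":0,"wz":0,"jaw":-1},{"tx":-6,"ty":0,"tz":-13,"wx":0,"wy":0,"wz":0,"jaw":-1},{"tx":-6,"ty":0,"tz":-13,"wx":0,"wy":0,"wz":0,"jaw":-1},{"tx":-6,"ty":0,"tz":-13,"wx":0,"wy":0,"wz":0,"jaw":-1}]'
python3 - <<'E'
from h import *
from fit import pts
im=manip.grab_frame("scene")
d=manip.tip_of("scene","lid_handle");e=manip.tip_of("scene","lid_pad")
print("handle",d[:1],"pad",e[:1])
for th in(0,.12):
    f,lid=pts([.5805,.0592,.191,th]); print(th,proj("scene",[lid(.235,0),lid(.166,0,.009)]))
cv2.imwrite("pics/s4.png",cv2.resize(im[120:300,200:440],None,fx=3,fy=3))
E
```

```text
time: 17.57
tool_pos: [0.4494, 0.0327, 0.255]
tool_rot: [0.0, 0.995, 0.098, 0.001]
contact_force: [0.3, 0.6, -0.7]
gripper_width: -0.0
handle [{'centre': [333.1, 186.4], 'p': 0.75}] pad [{'centre': [322.6, 198.0], 'p': 0.64}]
0 [[334.52219957 182.99997593]
 [320.78312095 193.90505372]]
0.12 [[334.5184741  177.50944076]
 [320.38371485 190.2835155 ]]
```

View pics/s4.png

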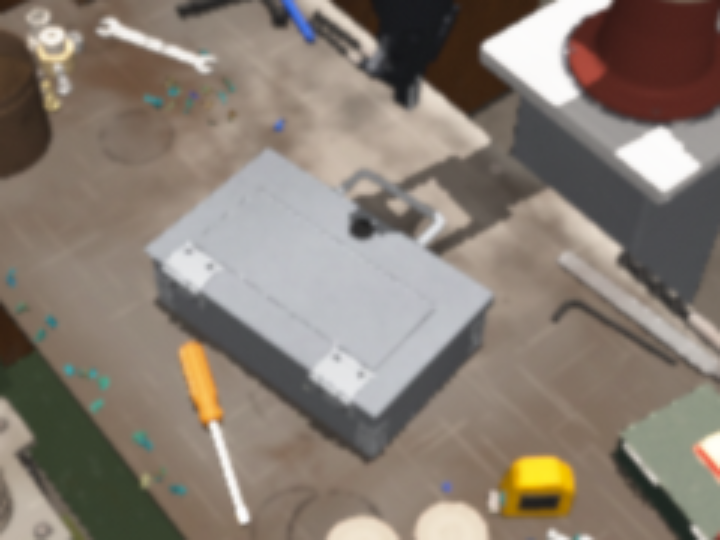

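The lid is flat on the chest, with its pad at about (362,228) in the crop and the handle (390,200) free of the robot. The handle detection moved 5.3 px since the pins stage, and 0.12 rad predicts 5.5 px. The neighbouring items visible here haven't moved.

```bash
python3 -c "
from plant import manip
manip.job_done()"
```

```text
the job is handed in; nothing more can be done
```

The gauge chest is shut and caught, and I handed the job in at about 17.7 s of the 67 s allowed.

**Lowering:** I gripped the handle and guided the lid down its arc without letting go. The force readings stayed below about 11 N. When it reached the lift pins, the vertical force changed from -2.7 to +3 N, and I released the handle there.

**Pressing:** I pressed the thumb pad with closed fingertips in steps of about 0.5 mm. The force was about 10–11 N against the catch and dropped to about 7 N as it snapped. It then rose to 15 N against the buffers, about 16 N with the sideways part, the hardest reading of the press. Forces were read only at the end of each short move, so brief peaks in between would not show.

**Last checks:**
- **Lid stays down:** as I backed the fingers off, the force on them fell to zero and the lid did not follow them up.
- **Picture:** the last picture shows the lid flat on the chest with the robot clear. The handle detection moved 5.3 px from the pins position, against about 5.5 px expected for 0.12 rad.
- **Bystanders:** the screwdriver, tape measure and spanner look undisturbed. The bottle and most of the chuck key were outside that last crop, so I did not recheck them; the arm's path stayed well away from both.

**Disagreements:** one triangulation of the pad from the scene and top cameras disagreed by 30 mm. I used the wrist camera and the chest model for the pad instead, which agreed within 2 mm. The final handle and pad detections also sat 3–4 px from the model's absolute prediction, so I relied on the relative shift.

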